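# Clip the coffee scoop into the snap hook

## Task

Hang the coffee scoop on the stand's snap hook: pick it up by the handle, push its eye against the sprung gate until the rim is inside and the gate has snapped shut behind it, then let the scoop down and let go, so that it hangs from the closed hook with its bowl at the bottom (a little swinging does not matter). Feel your way gently (never press the scoop on the hook with more than 18 N, so do not ram the hook's back), open the gate with the eye and not with the gripper, and keep the gripper off the stand. Leave everything else where it is.

Things in the scene. Friction and masses are not known exactly. Their poses are not given: they have to be found in the camera images.
- scoop: small plain metal coffee scoop, 122 mm long, about 80 g, loose, on its flat bottom. Origin: centre of the bowl's underside; z up; x along the handle from bowl to eye. Bowl round, 43 mm across, 26 mm high. Eye: round wire ring, flat in the plane of the handle, centre at x 85, z 23 mm, 26 mm inside and 38 mm outside diameter.
- handle (a point): middle of the scoop's free handle, x 42, z 23 mm from the scoop's origin, scoop's axes: a level flat bar 14 mm wide (y) and 6 mm thick, free to grip across its width from x = 30 to 56 mm. A grip of about 45 N holds it level while the eye is pushed.
- eye_rim (a point): middle of the 6 mm wire at the far end of the scoop's eye, x 101, z 23 mm from the scoop's origin, scoop's axes: the piece of rim that must go through the gate.
- stand: steel utensil stand, fixed. Origin: centre of the underside of its round foot (110 mm across); z up. Post 14 mm thick, 219 mm high with its knob. A level stem at height 185 mm runs from the post along the stand's -x (towards the robot) and carries the snap hook, a closed upright loop of 7 mm bar in the stand's x-z plane.
- clamp (a point): the clamp on the post, 185 mm up, on the post's axis, stand's axes. Here the hook's stem can be set in or out: it is found anywhere within 18 mm either way of its middle setting. The measured poses do not show this; feel (or see) how far out the hook is. The stem does not slip under the allowed force.
- mouth (a point): middle setting of the hook's mouth (the real one is up to 18 mm nearer or farther along x): on the shut gate's centre line, at the height to push the rim in (184 mm), 135 mm before the post; stand's axes. Push along +x with the eye level; the hook's nose goes through its hole. Opening 5 mm below to 14 mm above; nose top 5 mm below, nose reaches 10 mm out to -x.
- hook_back (a point): middle setting of the inner face of the hook's back, 36.5 mm beyond the mouth point, same height. The rim's middle has passed the gate about 22 mm beyond the gate's line and meets the back at 33 mm: stop between. The lower bar's top, where the rim finally lies, is 13.5 mm below this height.
- gate (a joint): angle of the hook's sprung gate (5.6 mm bar, 27 mm long, hinged at its top, 19 mm above the mouth point), rad: 0 shut against the inside of the nose, growing as it swings inward (+x), at most 1.2; its spring shuts it. The eye opens it to about 0.8, then the rim slips under its end and it snaps back to 0. The push is about 3 N at first, at most 6 to 8 N.
- fish_tin: a low round fish tin, 86 mm across, 40 mm high, loose; a bystander. Origin: centre of its underside.
- salt: a salt shaker, 44 mm across, 90 mm high, loose; a bystander. Origin: centre of its underside.
- glass: a tea glass, 81 mm across, 101 mm high, loose; a bystander. Origin: centre of its underside.

How it is judged:
By the outcome, as a careful person would: the job done as asked, in the order asked, and still so for the second after the job is handed in, with the robot touching nothing.
It also fails if it takes over 72 s, if anything falls off the work surface, if the arm or the gripper's body presses on something with over 40 N, if the wrist force passes 120 N, or if a joint passes its speed limit or range.

## Robot

A 6-joint arm with a two-finger parallel gripper is mounted at the origin on a cart in front of the work surface, level with it; the furniture and walls round the work are solid. World frame = base frame: x ahead of the robot, y to its left, z up, the work surface at z = 0. Lengths are in m, angles in rad, forces in N, time in s.
With the tool pointing down it reaches from about 0.35 to 0.95 m from the base axis. Payload 17.4 kg.
Tool frame: the origin (TCP) lies on the centre line of the jaws, within the pads' length; the fingertips stand 8 mm ahead of it and the grasp point (between the pads) lies 11 mm behind it; z points along the fingers, y is the line along which they close (so a half turn about z gives the same grasp; the last joint's range is limited). The gripper opens to 93 mm and grips with 3 to 60 N. Pads are 15 mm wide; open, the fingers measure 128 mm over their backs; the gripper's body (75 mm by 188 mm) begins 65 mm behind the grasp point.
Start: joints at [1.209, 0.116, 1.442, -0, 1.584, -0.038], TCP at [0.215, 0.64, 0.227] pointing down, gripper open.
Joint ranges: [-2.83, 2.83], [-0.83, 2.19], [0.07, 2.5], [-1.14, 4.28], [0.01, 3], [-2.97, 2.97]. Speed limits (rad/s): [1.89, 1.89, 2.22, 3.14, 3.14, 3.14].

## Interface

Orientations are given as a unit quaternion [w, x, y, z].
In Python, from cell import r gives the robot as it stands.
- The arm moves only by the tool apply_moves, never from a script. Its argument "series" is a list of rows, each a list of 4 numbers: the shift along the tool's x, y, z in m, then the turn about the tool's z in degrees. In form: [[dx, dy, dz, twist], ...]. A call has 1 to 8 rows; each row shifts and turns the commanded pose from where the row before left it, along the tool's axes as they then stand; what a row does not reach is not made up. A row lasts 1/12 s, in which the tool goes at most 41.7 mm and 7.16 degrees, less where a joint would pass 70% of its speed; a pose out of reach is approached as far as the arm can. A call with a gripper value outside its range is refused whole. "hand" is the finger opening in m, from 0 to 0.093, set as the call begins (left out, the last holds). The fingers move at their own pace and stop on an object; "force" is the grip in N (left out, the last holds). Time passes only in rows, so rows that do not move let the fingers close. It gives the time, the measured TCP pose, the force, the opening and the grip force at its end, in the units of the state.
- r.read_state(): the state, without advancing time (a new reading comes with each control period).
- r.snapshot(name): name is "scene" or "top"; returns a dict with "image" (400x640x3 uint8, red, green, blue), "range_z" (400x640 float32, m along the optical axis (not along the pixel's ray), 0 where there is no reading), "fx", "fy", "cx", "cy" (pixels), "camera_from_world" (4x4, takes a point from world to camera coordinates). Camera axes: x right, y up, looking along -z (the intrinsics and any distortion apply to the point x, -y, -z); pixel columns grow to the right and rows downward; lengths in m; the calibration is good to about 2 mm. A picture is of the moment at which its call begins.
- r.sign_off(): hands the job in; it is judged then, once.
The state is a dict: "clock": time; "joint_pos": joint angles; "qd": joint speeds; "joint_efforts": joint torques, N m; "tool_pos": TCP position; "orientation": TCP orientation; "ft_force": force on the tool from outside, world axes, zero at the start; "torque": the same for the moment, N m; "finger_gap": finger opening in m; "grasp_force": force on a finger pad.
Only numpy, scipy, OpenCV 4.12 (cv2) and the standard library are available. Lean on these libraries where they do the work, as an engineer would, in place of code of your own. Each camera call takes 0.05 s, during which the arm holds its last target. There are 200 camera calls.

## Working session

There is one attempt and no reset: what is moved stays moved. The work goes in short steps, Python scripts to look and compute and a tool call to move; the robot and the scene stay as the last step left them, time stands still between calls to the robot, and variables do not carry over. Pictures are saved under pics/ and viewed, at most 10 in all, crops included, and the job is handed in when it is done.

Besides the shell and the picture viewer there is one more tool, called after "Emit:" as name(argument=value, ...), one argument or row to a line, values as JSON. apply_moves: Moves the arm, as the interface text tells. Its arguments: {"type":"object","properties":{"series":{"type":"array","items":{"type":"array","items":{"type":"number"}}},"hand":{"type":"number"},"force":{"type":"number"}},"required":["series"]}

```bash
mkdir -p pics
cat > h.py <<'E'
import numpy as np, cv2
from cell import r
def snap(n):
    s=r.snapshot(n); return s
def save(s,f,crop=None):
    im=s["image"][:,:,::-1]
    if crop: im=im[crop[1]:crop[3],crop[0]:crop[2]]; im=cv2.resize(im,None,fx=crop[4],fy=crop[4])
    cv2.imwrite("pics/"+f,im)
def cloud(s):
    z=s["range_z"]; v,u=np.mgrid[0:z.shape[0],0:z.shape[1]]
    c=np.stack([(u-s["cx"])/s["fx"]*z,-(v-s["cy"])/s["fy"]*z,-z,np.ones_like(z)],-1)
    w=c@np.linalg.inv(s["camera_from_world"]).T
    w=w[...,:3]; w[z==0]=np.nan
    return w
def onplane(s,uv,h):
    T=np.linalg.inv(s["camera_from_world"]); uv=np.atleast_2d(uv)
    d=np.c_[(uv[:,0]-s["cx"])/s["fx"],-(uv[:,1]-s["cy"])/s["fy"],-np.ones(len(uv))]@T[:3,:3].T
    o=T[:3,3]; return o+d*((h-o[2])/d[:,2])[:,None]
E
python3 - <<'E'
from h import *
print(r.read_state())
for n in("scene","top"):
    s=snap(n); save(s,n+"0.png"); print(n,{k:v for k,v in s.items() if k not in("image","range_z")}); np.savez(n+"0.npz",**s)
    w=cloud(s); print(np.nanmin(w,(0,1)),np.nanmax(w,(0,1)))
E
```

```text
{'clock': 0.0, 'joint_pos': array([ 1.20917777e+00,  1.16481426e-01,  1.44228634e+00, -1.65832226e-05,
        1.58402414e+00, -3.78092018e-02]), 'qd': array([-2.89531652e-04, -6.97543912e-05, -1.67868681e-03, -8.33428617e-04,
        8.25534972e-04,  1.59250296e-03]), 'joint_efforts': array([-1.49330765e-03, -7.21224189e+01, -6.22631335e+01,  7.78811588e-02,
        2.35358253e-02,  1.95127149e-05]), 'tool_pos': array([0.21471578, 0.63971611, 0.22589518]), 'orientation': array([-1.10833270e-04,  1.61198339e-01,  9.86921849e-01, -5.89353677e-04]), 'ft_force': array([ 0.57183201, -0.10315542,  0.41687402]), 'torque': array([-0.03316837,  0.03162432,  0.02471385]), 'grasp_force': 0.0, 'finger_gap': 0.09286891792801337}
scene {'fx': 398.28408367523116, 'fy': 398.28408367523116, 'cx': 318.3741036738872, 'cy': 195.31311052169593, 'camera_from_world': array([[ 0.6031016 , -0.79744711,  0.01861646, -0.311206  ],
       [ 0.54103574,  0.42610674,  0.72506094, -0.41150861],
       [-0.58613035, -0.42721324,  0.68843305, -0.96607292],
       [ 0.        ,  0.        ,  0.        ,  1.        ]])}
[-0.45199997 -0.64056488 -0.89210611] [0.92901484 2.42765809 0.78725073]
top {'fx': 380.5566294277019, 'fy': 380.5566294277019, 'cx': 317.78541233557434, 'cy': 198.26172098876233, 'camera_from_world': array([[ 0.02026655, -0.99972236, -0.01201994,  0.00767455],
       [ 0.99945398,  0.01994437,  0.02634306, -0.5241923 ],
       [-0.02609601, -0.01254726,  0.99958069, -1.07699405],
       [ 0.        ,  0.        ,  0.        ,  1.        ]])}
[-0.51855393 -0.64626264 -0.89019061] [0.73982464 1.67869458 0.88976119]
```

View pics/scene0.png

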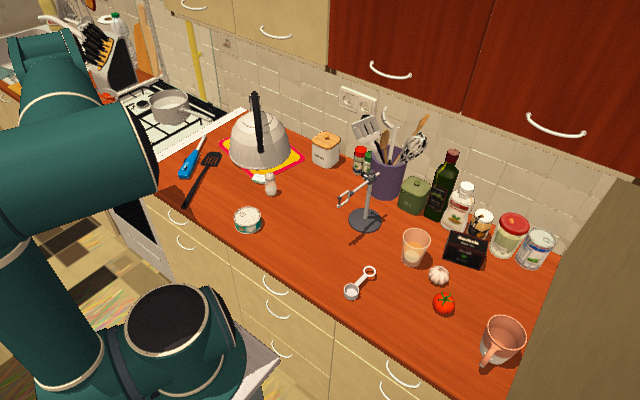

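View pics/top0.png

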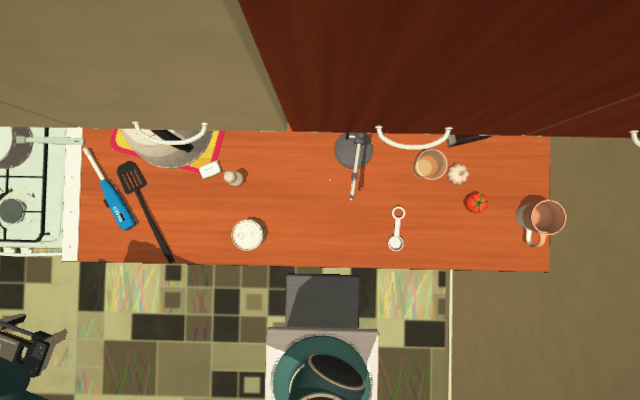

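Scene: scoop bowl at (351,292), eye (369,271), stand foot (365,219), hook around (347,197). Top: bowl (396,243), eye (399,212), foot (354,150), hook tip (351,198), tin (248,235), glass (431,165), salt (232,178).

Run:
```python
from h import *
for n in("scene","top"):
    s=dict(np.load(n+"0.npz")); im=s["image"].astype(int); w=cloud(s)
    hsv=cv2.cvtColor(s["image"],cv2.COLOR_RGB2HSV); grey=(hsv[...,1]<90)
    W=w; 
    def reg(b):
        m=np.zeros(grey.shape,bool); m[b[1]:b[3],b[0]:b[2]]=1; return m
    sc=reg((335,258,385,305) if n=="scene" else (380,200,412,255))&grey
    p=W[sc]; 
    print(n,"scoop pts",len(p),"z pct",np.nanpercentile(p[:,2],[5,50,95]).round(3))
    v,u=np.nonzero(sc); q=onplane(s,np.c_[u,v],0.025)[:,:2]
    c=q.mean(0); U,S,Vt=np.linalg.svd(q-c,full_matrices=False); d=Vt[0]*np.sign(Vt[0][0]); t=(q-c)@d
    print(" c",c.round(4),"dir",d.round(3),np.degrees(np.arctan2(d[1],d[0])).round(1),"ext",t.min().round(4),t.max().round(4),"ends",(c+d*t.min()).round(4),(c+d*t.max()).round(4))
    b=(325,160,395,238) if n=="scene" else (330,130,378,205)
    p=W[reg(b)&~np.isnan(W[...,2])]
    up=p[(p[:,2]>.15)&(p[:,2]<.24)&(p[:,1]<.12)&(p[:,1]>-.3)]
    print(" high",len(up)); o=up[np.argsort(up[:,0])]; print(o[::max(1,len(o)//25)].round(3).tolist())
    f=p[(p[:,2]>.002)&(p[:,2]<.02)]; print(" foot",len(f),f.min(0).round(3),f.max(0).round(3),np.median(f[:,2]))
    for k,b in {"tin":((228,202,268,238),(228,215,268,253)),"glass":((398,225,435,270),(410,145,450,185)),"salt":((262,172,280,198),(220,168,246,190))}.items():
        b=b[0 if n=="scene" else 1]; p=W[reg(b)]; p=p[p[:,2]>.015]; print(" ",k,np.nanpercentile(p,[3,97],axis=0).round(3).tolist())
    save(s,n+"c.png",(300,150,400,310,4) if n=="scene" else (325,130,425,260,4))
a,b=cv2.imread("pics/scenec.png"),cv2.imread("pics/topc.png"); b=cv2.copyMakeBorder(b,0,80,0,0,cv2.BORDER_CONSTANT)[:600]
cv2.imwrite("pics/both.png",np.hstack([a[:600],b]))
```

```text
scene scoop pts 333 z pct [0.002 0.023 0.028]
 c [ 0.4235 -0.2018] dir [ 1.    -0.025] -1.4 ext -0.0508 0.0809 ends [ 0.3727 -0.2005] [ 0.5044 -0.2039]
 high 449
[[0.516, -0.065, 0.179], [0.523, -0.061, 0.21], [0.53, -0.066, 0.208], [0.542, -0.065, 0.171], [0.553, -0.067, 0.172], [0.562, -0.068, 0.174], [0.569, -0.073, 0.187], [0.587, -0.067, 0.19], [0.608, -0.071, 0.189], [0.629, -0.075, 0.188], [0.648, -0.087, 0.19], [0.651, -0.079, 0.191], [0.654, -0.072, 0.197], [0.658, -0.08, 0.195], [0.66, -0.084, 0.211], [0.662, -0.09, 0.182], [0.664, -0.084, 0.22], [0.666, -0.085, 0.2], [0.67, -0.06, 0.188], [0.676, -0.053, 0.184], [0.77, -0.051, 0.154], [0.774, -0.056, 0.154], [0.776, -0.031, 0.161], [0.779, -0.026, 0.156], [0.781, -0.065, 0.162], [0.784, -0.03, 0.16], [0.791, -0.086, 0.158]]
 foot 1504 [ 0.533 -0.189  0.002] [0.902 0.187 0.02 ] 0.005322908708034646
  tin [[0.377, 0.172, 0.017], [0.455, 0.252, 0.042]]
  glass [[0.578, -0.311, 0.02], [0.651, -0.24, 0.102]]
  salt [[0.553, 0.233, 0.016], [0.605, 0.318, 0.09]]
top scoop pts 354 z pct [0.001 0.023 0.029]
 c [ 0.4329 -0.2024] dir
[... 243 characters left out ...]
0.074, 0.187], [0.573, -0.064, 0.191], [0.581, -0.068, 0.192], [0.588, -0.073, 0.188], [0.598, -0.076, 0.186], [0.607, -0.075, 0.189], [0.619, -0.075, 0.19], [0.626, -0.07, 0.188], [0.636, -0.08, 0.188], [0.645, -0.077, 0.189], [0.652, -0.086, 0.195], [0.654, -0.088, 0.196], [0.657, -0.076, 0.2], [0.659, -0.091, 0.191], [0.662, -0.067, 0.19], [0.664, -0.085, 0.218], [0.666, -0.05, 0.191], [0.668, -0.078, 0.22], [0.67, -0.05, 0.196], [0.672, -0.048, 0.194]]
 foot 1361 [ 0.508 -0.151  0.002] [ 0.712 -0.013  0.02 ] 0.010522569279051153
  tin [[0.381, 0.173, 0.029], [0.456, 0.25, 0.041]]
  glass [[0.58, -0.314, 0.028], [0.651, -0.122, 0.567]]
  salt [[0.557, 0.234, 0.024], [0.592, 0.267, 0.091]]
```

View pics/both.png

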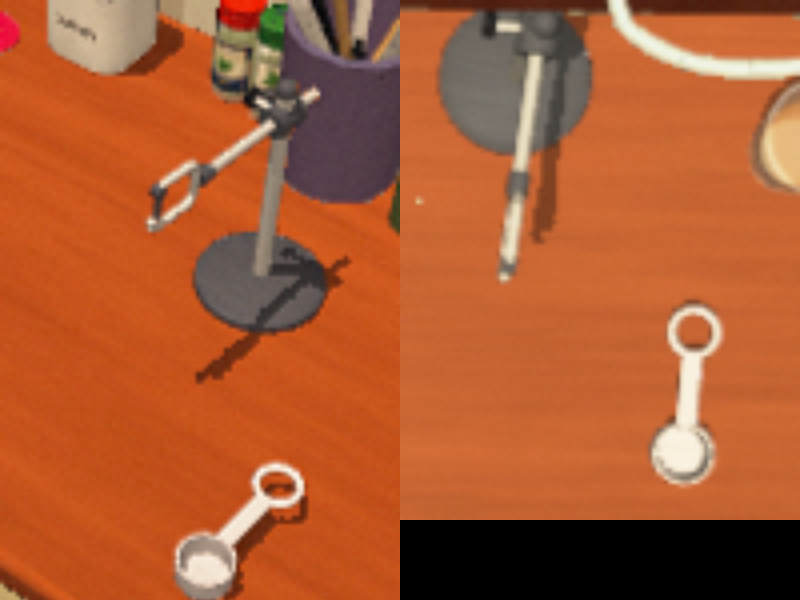

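The crop shows the white scoop (ring and bowl) clear of everything, and the hook loop with dark gate on the left, nose tip outermost. Now I turn the points into positions.

Run:
```python
from h import *
P={"top":dict(ring=[398.75,213,.023],bowl=[395.5,243,.026],nose=[351.2,199.5,.178],gatetop=[352,195.5,.205],stem1=[354,177,.188],stem2=[359,145,.188]),
"scene":dict(ring=[369.5,271.2,.023],bowl=[351.3,290.3,.026],nose=[338.2,206.5,.178],stem1=[352.5,193,.185],stem2=[367,182.5,.185])}
for n in P:
    s=dict(np.load(n+"0.npz")); R={k:onplane(s,v[:2],v[2])[0][:2] for k,v in P[n].items()}
    print(n,{k:v.round(4).tolist() for k,v in R.items()})
    d=R["ring"]-R["bowl"]; print("scoop len",np.linalg.norm(d),np.degrees(np.arctan2(d[1],d[0])))
    d=R["stem2"]-R["nose"]; print("stem ang",np.degrees(np.arctan2(d[1],d[0])))
    # stem/hook points from depth
    w=cloud(s).reshape(-1,3); m=(w[:,2]>.165)&(w[:,2]<.215)&(w[:,0]>.5)&(w[:,0]<.648)&(abs(w[:,1]+.075)<.03)
    p=w[m]; a=np.polyfit(p[:,0],p[:,1],1); print("fit y at .525,.66:",np.polyval(a,[.525,.66]),np.degrees(np.arctan(a[0])),len(p))
    m=(w[:,2]>.002)&(w[:,2]<.15)&(np.hypot(w[:,0]-.665,w[:,1]+.083)<.03); p=w[m]; print("post",np.median(p[p[:,2]>.03],0) if (p[:,2]>.03).any() else 0)
    im=s["image"];hsv=cv2.cvtColor(im,cv2.COLOR_RGB2HSV); W=cloud(s)
    mm=((hsv[...,1]<90)&(abs(W[...,2]-.006)<.008)&(np.hypot(W[...,0]-.665,W[...,1]+.083)<.075)).astype(np.uint8)
    v,u=np.nonzero(mm); q=onplane(s,np.c_[u,v],.008)[:,:2].astype(np.float32); c,rad=cv2.minEnclosingCircle(q); print("foot",c,rad)
```

```text
top {'ring': [0.4868, -0.2092], 'bowl': [0.4032, -0.2008], 'nose': [0.5181, -0.064], 'gatetop': [0.5268, -0.0637], 'stem1': [0.5714, -0.069], 'stem2': [0.6478, -0.0795]}
scoop len 0.08399990040466476 -5.736490969388919
stem ang -6.789435413350277
fit y at .525,.66: [-0.06190795 -0.07887087] -7.161751896778173 229
post [ 0.66018096 -0.07588977  0.07373091]
foot (0.6662346720695496, -0.08055146783590317) 0.05376967787742615
scene {'ring': [0.4875, -0.2058], 'bowl': [0.4002, -0.2007], 'nose': [0.5158, -0.0658], 'stem1': [0.5804, -0.0704], 'stem2': [0.6453, -0.0791]}
scoop len 0.08745989788690342 -3.3555727262631976
stem ang -5.860707627559877
fit y at .525,.66: [-0.06279367 -0.08003928] -7.279836721388535 171
post [ 0.66031543 -0.08158993  0.0932288 ]
foot (0.6630663871765137, -0.0790090411901474) 0.05529661476612091
```

Emit:
apply_moves(
  series=[
    [0,0,-0.015,-6.9],
    [0,0,-0.01,-6.9],
    [-0.012,-0.034,0,0],
    [-0.012,-0.034,0,0],
    [-0.012,-0.034,0,0],
    [-0.012,-0.034,0,0],
    [-0.012,-0.034,0,0],
    [-0.012,-0.034,0,0],
  ],
  hand=0.05,
  force=45,
)

```text
clock: 0.77
tool_pos: [0.2696, 0.429, 0.2512]
orientation: [-0.0, 0.041, 0.999, -0.0]
ft_force: [0.9, -0.2, 0.5]
finger_gap: 0.0506
grasp_force: 0.0
```

Emit:
apply_moves(
  series=[
    [-0.012,-0.034,0,0],
    [-0.012,-0.034,0,0],
    [-0.012,-0.034,0,0],
    [-0.012,-0.034,0,0],
    [-0.012,-0.034,0,0],
    [-0.012,-0.034,0,0],
    [-0.012,-0.034,0,0],
    [-0.012,-0.034,0,0],
  ],
)

```text
clock: 1.43
tool_pos: [0.3425, 0.15, 0.2516]
orientation: [0.0, 0.041, 0.999, 0.0]
ft_force: [1.1, 0.1, -0.7]
finger_gap: 0.0494
grasp_force: 0.0
```

Emit:
apply_moves(
  series=[
    [-0.012,-0.034,0,0],
    [-0.012,-0.034,0,0],
    [-0.012,-0.034,0,0],
    [-0.012,-0.034,0,0],
    [-0.012,-0.034,0,0],
    [-0.012,-0.034,0,0],
    [-0.012,-0.034,0,0],
    [0,0,0,0],
  ],
)

```text
clock: 2.1
tool_pos: [0.4071, -0.0971, 0.2509]
orientation: [-0.001, 0.044, 0.999, -0.0]
ft_force: [0.4, -0.3, -0.4]
finger_gap: 0.0502
grasp_force: 0.0
```

Emit:
apply_moves(
  series=[
    [-0.015,-0.034,0,0],
    [-0.015,-0.034,0,0],
    [-0.015,-0.034,0.03,0],
    [0,-0.002,0.04,0],
    [0,0,0.04,0],
    [0,0,0.03,0],
    [0,0,0,0],
    [0,0,0,0],
  ],
)

```text
clock: 2.77
tool_pos: [0.4409, -0.1949, 0.1151]
orientation: [-0.001, 0.041, 0.999, 0.001]
ft_force: [-0.4, -0.1, 0.5]
finger_gap: 0.0497
grasp_force: 0.0
```

Run:
```python
from h import *
S=[]
for n,c in(("scene",(310,220,410,320,4)),("top",(350,180,450,280,4))):
    s=snap(n); save(s,n+"1.png",c); S.append(cv2.imread(f"pics/{n}1.png"))
cv2.imwrite("pics/p1.png",np.hstack(S)); print(r.read_state()["tool_pos"])
```

```text
[ 0.44230109 -0.19558388  0.11796594]
```

View pics/p1.png

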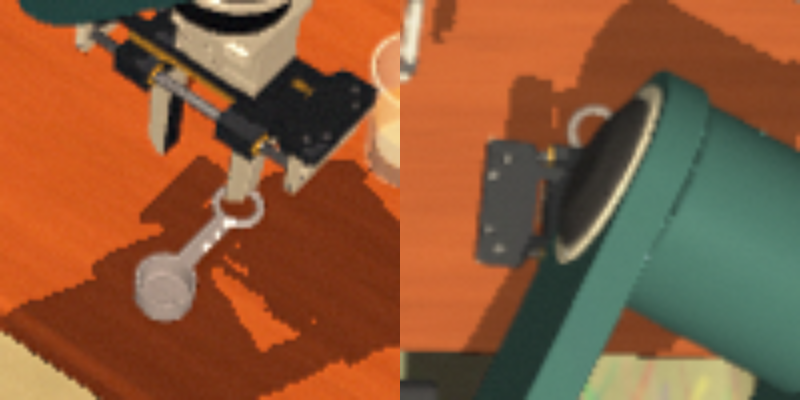

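The picture shows the scoop undisturbed under the fingers, handle between them. Descend, shift 9 mm in y, grip.

Emit:
apply_moves(
  series=[
    [-0.002,-0.008,0.01,0],
    [0,0,0.025,0],
    [0,0,0.025,0],
    [0,0,0.025,0],
    [0,0,0.012,0],
    [0,0,0.006,0],
    [0,0,0,0],
    [0,0,0,0],
  ],
)

```text
clock: 3.53
tool_pos: [0.4434, -0.204, 0.0137]
orientation: [0.001, 0.041, 0.999, -0.0]
ft_force: [0.4, 0.2, 0.3]
finger_gap: 0.0501
grasp_force: 0.0
```

Emit:
apply_moves(
  series=[
    [0,0,0,0],
    [0,0,0,0],
    [0,0,0,0],
    [0,0,0,0],
    [0,0,0,0],
    [0,0,0,0],
  ],
  hand=0.03,
  force=6,
)

```text
clock: 4.03
tool_pos: [0.4428, -0.2036, 0.0127]
orientation: [0.0, 0.041, 0.999, -0.0]
ft_force: [0.1, 0.2, 0.4]
finger_gap: 0.03
grasp_force: 0.0
```

Emit:
apply_moves(
  series=[
    [0,0,0,0],
    [0,0,0,0],
    [0,0,0,0],
    [0,0,0,0],
    [0,0,0,0],
    [0,0,0,0],
    [0,0,0,0],
    [0,0,0,0],
  ],
  hand=0.0,
  force=45,
)

```text
clock: 4.7
tool_pos: [0.4427, -0.2035, 0.0125]
orientation: [-0.0, 0.041, 0.999, -0.0]
ft_force: [-0.1, -0.7, -0.5]
finger_gap: 0.013
grasp_force: 45.0
```

Emit:
apply_moves(
  series=[
    [0,0,-0.02,0],
    [0,0,-0.03,0],
    [0,0,-0.03,0],
    [0,0,-0.04,0],
    [0,0,-0.03,0],
    [0,0,-0.01,0],
    [0,0,0,0],
    [0,0,0,0],
  ],
)

```text
clock: 5.37
tool_pos: [0.4426, -0.2035, 0.1716]
orientation: [-0.0, 0.041, 0.999, 0.0]
ft_force: [-0.1, 0.5, -1.4]
finger_gap: 0.0132
grasp_force: 45.0
```

Emit:
apply_moves(
  series=[
    [0,0,-0.004,2.1],
    [0.005,0.03,0,0],
    [0.005,0.03,0,0],
    [0.005,0.03,0,0],
    [0.005,0.03,0,0],
    [0.003,0.028,0,0],
    [0,0,0,0],
    [0,0,0,0],
  ],
)

```text
clock: 6.03
tool_pos: [0.437, -0.0527, 0.1744]
orientation: [-0.001, 0.058, 0.998, 0.0]
ft_force: [-0.9, -0.7, -1.2]
finger_gap: 0.0135
grasp_force: 45.0
```

Run:
```python
from h import *
S=[]
for n,c in(("scene",(290,150,390,250,4)),("top",(310,140,410,240,4))):
    s=snap(n); np.savez(n+"2.npz",**s); save(s,n+"2.png",c); S.append(cv2.imread(f"pics/{n}2.png"))
cv2.imwrite("pics/p2.png",np.hstack(S)); print(r.read_state())
```

```text
{'clock': 6.1333, 'joint_pos': array([-1.80929684e-01, -3.98535672e-01,  1.98630230e+00, -2.37724582e-04,
        1.55586739e+00, -1.63232100e+00]), 'qd': array([-0.01766787, -0.00097139, -0.01097977, -0.00017973,  0.00366145,
        0.00196384]), 'joint_efforts': array([ 1.72075566e+00, -2.98695016e+01, -6.22376561e+01,  3.94545961e-02,
        1.15526319e-01,  5.50899887e-02]), 'tool_pos': array([ 0.43722958, -0.05413046,  0.17500259]), 'orientation': array([-1.02756231e-03,  5.96651198e-02,  9.98217921e-01,  5.45646700e-06]), 'ft_force': array([ 0.61073447,  0.07003597, -1.06849128]), 'torque': array([ 0.00536431, -0.05588527, -0.01021233]), 'grasp_force': 44.96492385864258, 'finger_gap': 0.013331213340250819}
```

View pics/p2.png

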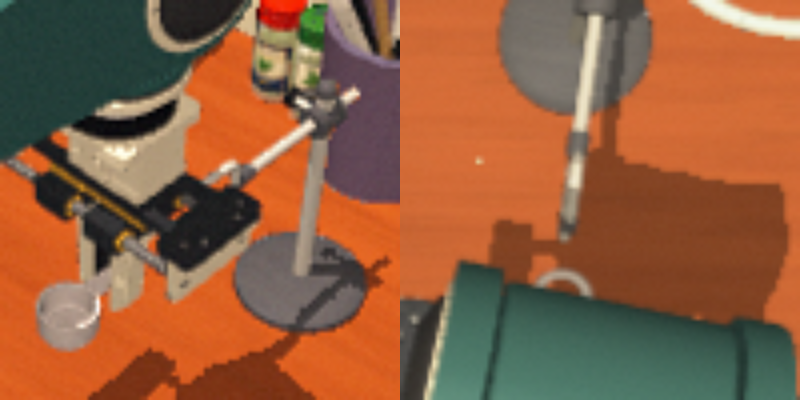

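Top view: ring edge at (351,208), nose tip at (352,200), about 19 mm apart and in line with the stem. Feeling forward now.

Emit:
apply_moves(
  series=[
    [-0.005,0,0,0],
    [-0.005,0,0,0],
    [-0.005,0,0,0],
    [-0.003,0,0,0],
    [0,0,0,0],
    [0,0,0,0],
  ],
)

```text
clock: 6.63
tool_pos: [0.4556, -0.0562, 0.1763]
orientation: [-0.0, 0.06, 0.998, 0.0]
ft_force: [-0.1, 0.5, -0.9]
finger_gap: 0.0132
grasp_force: 45.0
```

Emit:
apply_moves(
  series=[
    [-0.002,0,0,0],
    [0,0,0,0],
    [0,0,0,0],
    [0,0,0,0],
  ],
)

```text
clock: 6.97
tool_pos: [0.4574, -0.0562, 0.1765]
orientation: [0.0, 0.06, 0.998, -0.0]
ft_force: [0.3, -0.5, -1.1]
finger_gap: 0.0134
grasp_force: 45.0
```

Emit:
apply_moves(
  series=[
    [-0.002,0,0,0],
    [0,0,0,0],
    [0,0,0,0],
    [0,0,0,0],
  ],
)

```text
clock: 7.3
tool_pos: [0.4594, -0.0565, 0.1765]
orientation: [0.0, 0.06, 0.998, 0.0]
ft_force: [-1.1, 0.4, -0.2]
finger_gap: 0.013
grasp_force: 45.0
```

Emit:
apply_moves(
  series=[
    [-0.002,0,0,0],
    [0,0,0,0],
    [0,0,0,0],
    [0,0,0,0],
  ],
)

```text
clock: 7.63
tool_pos: [0.4613, -0.0567, 0.1764]
orientation: [-0.0, 0.06, 0.998, 0.0]
ft_force: [-3.5, 0.9, -1.1]
finger_gap: 0.013
grasp_force: 45.0
```

Emit:
apply_moves(
  series=[
    [-0.002,0,0,0],
    [0,0,0,0],
    [0,0,0,0],
    [0,0,0,0],
  ],
)

```text
clock: 7.97
tool_pos: [0.4634, -0.0569, 0.1764]
orientation: [-0.0, 0.06, 0.998, -0.0]
ft_force: [-4.2, 0.6, -1.1]
finger_gap: 0.0133
grasp_force: 45.0
```

Contact at TCP x≈0.460 (3.5 N, gate), so the rim should pass at ≈0.488 and meet the back at ≈0.499. Lower 2 mm to push height and continue.

Emit:
apply_moves(
  series=[
    [0,0,0.002,0],
    [-0.002,0,0,0],
    [-0.002,0,0,0],
    [0,0,0,0],
    [0,0,0,0],
  ],
)

```text
clock: 8.38
tool_pos: [0.4674, -0.0575, 0.1744]
orientation: [-0.0, 0.06, 0.998, -0.0]
ft_force: [-5.5, 0.0, -1.0]
finger_gap: 0.0128
grasp_force: 45.0
```

Emit:
apply_moves(
  series=[
    [-0.002,0,0,0],
    [-0.002,0,0,0],
    [0,0,0,0],
    [0,0,0,0],
  ],
)

```text
clock: 8.72
tool_pos: [0.4712, -0.0579, 0.1742]
orientation: [-0.0, 0.06, 0.998, -0.0]
ft_force: [-4.7, 0.2, -1.6]
finger_gap: 0.013
grasp_force: 45.0
```

Emit:
apply_moves(
  series=[
    [-0.002,0,0,0],
    [-0.002,0,0,0],
    [0,0,0,0],
    [0,0,0,0],
  ],
)

```text
clock: 9.05
tool_pos: [0.4752, -0.0584, 0.174]
orientation: [-0.001, 0.06, 0.998, 0.0]
ft_force: [-3.9, -0.5, -1.9]
finger_gap: 0.0134
grasp_force: 45.0
```

Emit:
apply_moves(
  series=[
    [-0.002,0,0,0],
    [-0.002,0,0,0],
    [0,0,0,0],
    [0,0,0,0],
  ],
)

```text
clock: 9.38
tool_pos: [0.4792, -0.0589, 0.1741]
orientation: [-0.0, 0.06, 0.998, 0.0]
ft_force: [-3.1, -0.6, -4.0]
finger_gap: 0.0129
grasp_force: 45.0
```

Emit:
apply_moves(
  series=[
    [-0.002,0,0,0],
    [-0.002,0,0,0],
    [0,0,0,0],
    [0,0,0,0],
  ],
)

```text
clock: 9.72
tool_pos: [0.4833, -0.0593, 0.1742]
orientation: [-0.0, 0.06, 0.998, 0.0]
ft_force: [-1.4, -0.5, -6.9]
finger_gap: 0.0133
grasp_force: 45.0
```

Emit:
apply_moves(
  series=[
    [-0.002,0,0,0],
    [0,0,0,0],
    [0,0,0,0],
  ],
)

```text
clock: 9.97
tool_pos: [0.4857, -0.0596, 0.175]
orientation: [0.001, 0.06, 0.998, -0.0]
ft_force: [0.1, -0.2, -1.0]
finger_gap: 0.0132
grasp_force: 45.0
```

Emit:
apply_moves(
  series=[
    [-0.002,0,0,0],
    [0,0,0,0],
    [0,0,0,0],
  ],
)

```text
clock: 10.22
tool_pos: [0.4874, -0.0598, 0.1747]
orientation: [0.0, 0.06, 0.998, -0.0]
ft_force: [-0.1, -0.3, -0.3]
finger_gap: 0.0134
grasp_force: 45.0
```

Force fell away: the rim slipped under the gate. A little further, then back off so the nose is centred in the eye's hole.

Emit:
apply_moves(
  series=[
    [-0.002,0,0,0],
    [0,0,0,0],
    [0,0,0,0],
  ],
)

```text
clock: 10.47
tool_pos: [0.4893, -0.0601, 0.1745]
orientation: [0.0, 0.06, 0.998, -0.0]
ft_force: [0.4, -0.3, -1.7]
finger_gap: 0.0134
grasp_force: 45.0
```

Emit:
apply_moves(
  series=[
    [0.002,0,0,0],
    [0.002,0,0,0],
    [0.002,0,0,0],
    [0,0,0,0],
    [0,0,0,0],
  ],
)

```text
clock: 10.88
tool_pos: [0.4832, -0.0593, 0.1746]
orientation: [0.0, 0.06, 0.998, -0.0]
ft_force: [0.1, -0.1, -0.6]
finger_gap: 0.0135
grasp_force: 45.0
```

Emit:
apply_moves(
  series=[
    [0.002,0,0,0],
    [0.001,0,0,0],
    [0,0,0,0],
    [0,0,0,0],
  ],
)

```text
clock: 11.22
tool_pos: [0.4803, -0.059, 0.1745]
orientation: [0.0, 0.06, 0.998, -0.0]
ft_force: [-0.2, -0.0, -1.1]
finger_gap: 0.0139
grasp_force: 45.0
```

Run:
```python
from h import *
S=[]
for n,c in(("scene",(310,150,410,250,4)),("top",(310,140,410,240,4))):
    s=snap(n); save(s,n+"3.png",c); S.append(cv2.imread(f"pics/{n}3.png"))
cv2.imwrite("pics/p3.png",np.hstack(S)); print(r.read_state()["ft_force"])
```

```text
[ 0.42771068  0.31385409 -0.42413458]
```

View pics/p3.png

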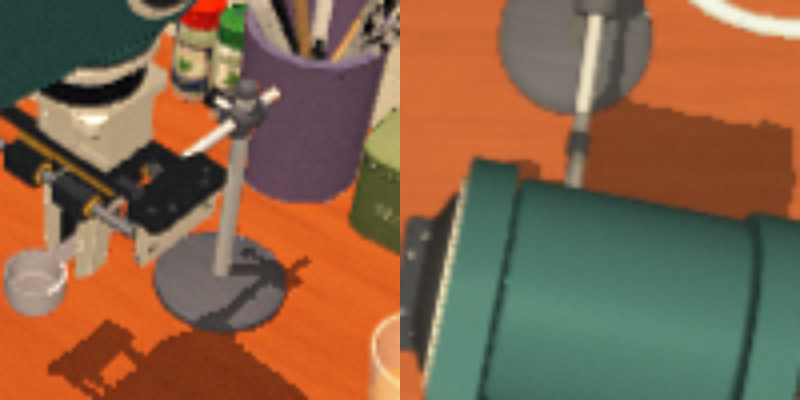

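The hook is hidden by the gripper, but the force at this spot is now zero (was 4–5 N going in), so the gate is shut. Lower gently.

Emit:
apply_moves(
  series=[
    [0.002,0,0,0],
    [0,0,0.002,0],
    [0,0,0.002,0],
    [0,0,0,0],
    [0,0,0,0],
  ],
)

```text
clock: 11.73
tool_pos: [0.4782, -0.0587, 0.1703]
orientation: [-0.0, 0.06, 0.998, 0.0]
ft_force: [0.1, 0.5, -0.8]
finger_gap: 0.0136
grasp_force: 45.0
```

Emit:
apply_moves(
  series=[
    [0,0,0.002,0],
    [0,0,0.001,0],
    [0,0,0,0],
    [0,0,0,0],
  ],
)

```text
clock: 12.07
tool_pos: [0.4783, -0.0587, 0.1674]
orientation: [-0.0, 0.06, 0.998, -0.0]
ft_force: [0.8, 0.6, -0.7]
finger_gap: 0.013
grasp_force: 45.0
```

Emit:
apply_moves(
  series=[
    [0,0,0.002,0],
    [0,0,0,0],
    [0,0,0,0],
  ],
)

```text
clock: 12.32
tool_pos: [0.4783, -0.0587, 0.1654]
orientation: [-0.0, 0.06, 0.998, 0.0]
ft_force: [0.2, 0.2, -1.2]
finger_gap: 0.0134
grasp_force: 45.0
```

Emit:
apply_moves(
  series=[
    [0,0,0.001,0],
    [0,0,0,0],
    [0,0,0,0],
  ],
)

```text
clock: 12.57
tool_pos: [0.4783, -0.0587, 0.1644]
orientation: [-0.0, 0.06, 0.998, -0.0]
ft_force: [0.0, -0.3, -1.6]
finger_gap: 0.0131
grasp_force: 45.0
```

Emit:
apply_moves(
  series=[
    [0,0,0.001,0],
    [0,0,0,0],
    [0,0,0,0],
  ],
)

```text
clock: 12.82
tool_pos: [0.4783, -0.0587, 0.1634]
orientation: [-0.0, 0.06, 0.998, -0.0]
ft_force: [-1.2, -0.7, -1.2]
finger_gap: 0.0133
grasp_force: 45.0
```

Emit:
apply_moves(
  series=[
    [0,0,0.001,0],
    [0,0,0,0],
    [0,0,0,0],
  ],
)

```text
clock: 13.07
tool_pos: [0.4783, -0.0587, 0.1625]
orientation: [0.0, 0.06, 0.998, -0.0]
ft_force: [-0.9, -0.3, -0.6]
finger_gap: 0.0133
grasp_force: 45.0
```

Emit:
apply_moves(
  series=[
    [0,0,0.0007,0],
    [0,0,0,0],
    [0,0,0,0],
    [0,0,0,0],
  ],
)

```text
clock: 13.4
tool_pos: [0.4783, -0.0588, 0.1619]
orientation: [0.0, 0.06, 0.998, -0.0]
ft_force: [-0.6, 0.7, 0.7]
finger_gap: 0.0134
grasp_force: 45.0
```

Run:
```python
from h import *
F=[]
for i in range(6):
    snap("top"); F.append(r.read_state()["ft_force"])
print(np.mean(F,0),np.std(F,0))
```

```text
[-0.48006753  0.12451484  0.58278697] [0.15191874 0.34559392 0.5894528 ]
```

Rim now rests on the lower bar (Fz changed from −1 to +0.6 N). Let go.

Emit:
apply_moves(
  series=[
    [0,0,0,0],
    [0,0,0,0],
    [0,0,0,0],
    [0,0,0,0],
    [0,0,0,0],
    [0,0,0,0],
    [0,0,0,0],
    [0,0,0,0],
  ],
  hand=0.08,
)

```text
clock: 14.37
tool_pos: [0.4783, -0.0588, 0.1618]
orientation: [-0.0, 0.06, 0.998, 0.0]
ft_force: [1.3, 0.2, -0.7]
finger_gap: 0.0621
grasp_force: 0.0
```

Emit:
apply_moves(
  series=[
    [0,0,0,0],
    [0,0,0,0],
    [0,0,0,0],
    [0,0,0,0],
    [0,0,0,0],
    [0,0,0,0],
    [0,0,0,0],
    [0,0,0,0],
  ],
)

```text
clock: 15.03
tool_pos: [0.4783, -0.0587, 0.1618]
orientation: [-0.0, 0.06, 0.998, -0.0]
ft_force: [0.6, -0.8, 0.1]
finger_gap: 0.0796
grasp_force: 0.0
```

Run:
```python
from h import *
S=[]
for i in range(2):
    s=snap("scene"); save(s,f"r{i}.png",(290,150,390,270,4)); S.append(cv2.imread(f"pics/r{i}.png"))
    for _ in range(4): r.snapshot("top")
cv2.imwrite("pics/p4.png",np.hstack(S)); print(r.read_state()["ft_force"])
```

```text
[ 1.09461203 -0.15037601  0.51420936]
```

View pics/p4.png

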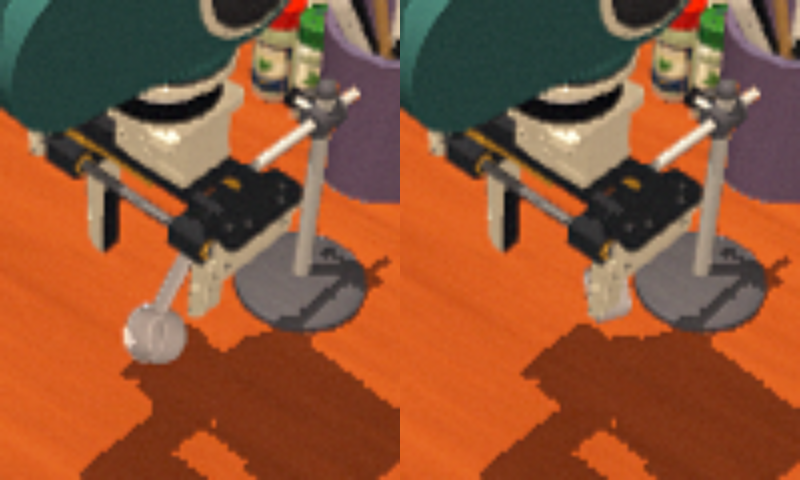

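The scoop hangs and swings (bowl at (328,233), then (443,224)/crop right). Retreat upward and back.

Emit:
apply_moves(
  series=[
    [0.01,0,-0.015,0],
    [0.01,0,-0.025,0],
    [0.01,0,-0.03,0],
    [0.01,0,-0.03,0],
    [0.015,0,-0.03,0],
    [0.015,0,-0.02,0],
    [0.01,0.02,0,0],
    [0,0.03,0,0],
  ],
)

```text
clock: 16.2
tool_pos: [0.4038, -0.0002, 0.3138]
orientation: [0.002, 0.061, 0.998, -0.0]
ft_force: [0.8, -0.3, 0.3]
finger_gap: 0.0801
grasp_force: 0.0
```

Emit:
apply_moves(
  series=[
    [0,0.03,0,0],
    [0,0.03,0,0],
    [0,0.03,0,0],
    [0,0.03,0,0],
    [0,0.03,0,0],
    [0,0.03,0,0],
    [0,0,0,0],
    [0,0,0,0],
  ],
)

```text
clock: 16.87
tool_pos: [0.4262, 0.1802, 0.3114]
orientation: [-0.0, 0.059, 0.998, -0.0]
ft_force: [-0.3, 0.2, -0.1]
finger_gap: 0.0803
grasp_force: 0.0
```

Run:
```python
from h import *
for _ in range(150):r.snapshot("top")
S=[]
for n,c in (("scene",(310,150,410,270,4)),("top",(310,120,410,240,4))):
    s=snap(n); save(s,n+"5.png",c); S.append(cv2.imread(f"pics/{n}5.png"))
cv2.imwrite("pics/p5.png",np.hstack(S)); x=r.read_state(); print(x["clock"],x["tool_pos"])
```

```text
24.4667 [0.42630279 0.1791665  0.31177507]
```

View pics/p5.png

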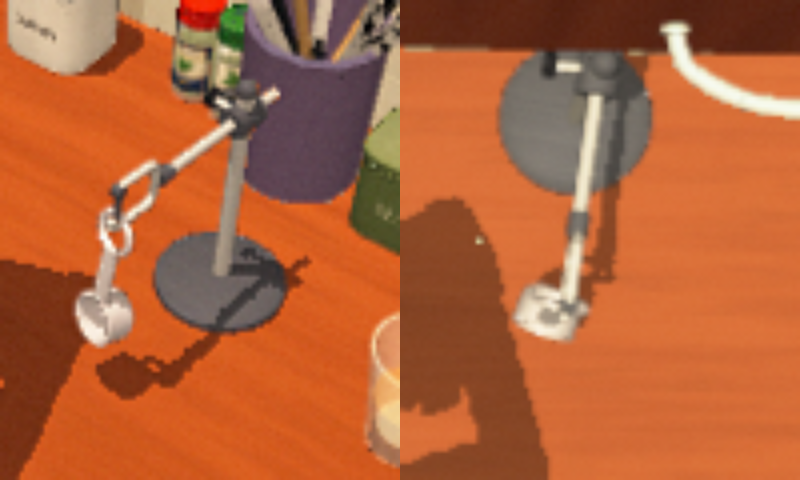

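The scoop hangs from the closed hook (eye at (339,207), bowl at (336,229) in the scene view). I let it settle a little and hand in.

Emit:
apply_moves(
  series=[
    [0,0,0,0],
    [0,0,0,0],
    [0,0,0,0],
    [0,0,0,0],
    [0,0,0,0],
    [0,0,0,0],
    [0,0,0,0],
    [0,0,0,0],
  ],
)

```text
clock: 25.13
tool_pos: [0.4263, 0.1792, 0.3118]
orientation: [0.0, 0.06, 0.998, -0.0]
ft_force: [0.1, 0.0, 0.8]
finger_gap: 0.08
grasp_force: 0.0
```

```bash
python3 -c "
from cell import r
print(r.sign_off())"
```

```text
the job is handed in; nothing more can be done
None
```

The scoop hangs from the closed snap hook with its bowl at the bottom and the gripper is well clear; I handed the job in at about 25 s, with the highest force I read during the push about 7 N.

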